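# Load the bush magazines, flip the safety catch and hold the clamp lever

### The job

First stand each of the two loose steel bushes upright, fully home, in the empty near pocket of the magazine row that already holds a bush of its own diameter, and let go of it. Only then flip the safety catch all the way over, out of the lever's way, and after that pull the clamp lever it guards towards the robot, right to its stop. Finish while still holding the lever there with the fingers (it springs back if let go), and leave the tub, the tape roll and the screwdriver alone.

Things in the scene. Friction and masses are not known exactly. Their poses are not given: they have to be found in the camera images.
- small_bush: loose plain steel tube standing on end on the bench, 20 mm outside diameter, 12 mm bore, 50 mm tall, about 60 g; origin at the centre of its underside, z up along its axis
- large_bush: loose plain steel tube standing on end on the bench, 30 mm outside diameter, 22 mm bore, 50 mm tall, about 100 g; origin at the centre of its underside, z up along its axis
- station: fixed clamping station: dark steel base plate 310 (x) by 450 (y) by 12 mm; blue lever bracket and catch post on its left (+y) half, two aluminium magazine blocks on its right. Origin at the centre of its underside on the bench; x points away from the robot, y left, turned up to 0.2 rad. Behind the magazines a low clamp bar (top 36 mm above the bench) is driven by the lever, 22 mm towards the robot
- small_row: fixed aluminium block on the station's plate, axes parallel to it, 150 (x) by 55 (y) by 25 mm; origin at the centre of its underside, 12 mm above the bench. Two round pockets 80 mm apart along x, 25 mm wide, 18 mm deep (floor 7 mm above the origin): the far one holds a fixed 20 mm bush, the near one is empty. The two rows lie 75 mm apart in y and may have changed places
- small_row_hole0 (a point): centre of the mouth of the empty near pocket of small_row, level with the block's top face, 37 mm above the bench
- large_row: fixed aluminium magazine block for 30 mm bushes, same outer size, origin and layout as small_row, its pockets 35 mm wide and 18 mm deep (pocket floor 7 mm above the origin); the far one already holds a fixed 30 mm bush, the near one is empty
- large_row_hole0 (a point): centre of the mouth of the empty near pocket of large_row, level with the block's top face, 37 mm above the bench
- catch (a joint): safety catch hinged along the station's x on the blue post, 75 mm left of the lever's stem. 0 to 0.1 = closed: its 90 mm steel bar lies level across the near side of the stem and stops the lever. Grows as it is flipped to the left (+y), bar rising, to its stop at 1.2 (bar steeply up); lever free beyond 0.9, flipped over means beyond 1.0. Friction hinge (about 2 N at the knob): stays where left
- catch_knob (a point): centre of the 24 mm black ball knob on the catch's 12 mm thumb rod, 65 mm from the hinge axis; the rod stands 51 mm nearer the robot than the bar. Closed, the rod leans 0.55 rad from upright to the right (-y); pushed to the left it ends leaning 0.65 rad left, the knob having moved 73 mm in +y and risen up to 10 mm midway
- catch_hinge (a point): point on the catch's hinge axis in the plane of the knob's travel, 105 mm above the bench
- lever (a joint): clamp lever, hinged on an axis along the station's y. 0 is at rest, leaning 0.45 rad away from the robot (+x); it grows as the lever is pulled towards the robot (-x), to its stop at 0.9 where it leans 0.45 rad towards the robot. A spring always returns it: about 3 N at the handle at the start of the pull, about 10 N at the stop
- lever_handle (a point): grip point on the lever's black handle, a round bar 20 mm thick along the station's y that reaches 95 mm to the right (-y) of the 16 mm steel stem, free all round. The point lies 45 mm right of the stem's centre, 150 mm from the hinge axis; 185 mm above the bench at rest and at the stop, 200 mm midway. The bar can turn between the fingers as the lever swings
- lever_hinge (a point): centre of the lever's hinge, on the hinge axis in line with the stem, 50 mm above the bench
- grease_tub: bystander: white open plastic tub, 90 mm wide, 80 mm tall; origin under its centre. Leave alone
- tape_roll: bystander: roll of paper tape lying flat, 100 mm across, 25 mm tall; origin under its centre. Leave alone
- screwdriver: bystander: screwdriver lying on the bench; origin on its underside. Leave alone
Mind the look-alikes: they are no part of the job. Leave any yellow look-alike of the small_bush alone.

How it is judged (in metres and radians):
On the way, in this order (a step that is already met when the one before it is completed fails the run):
1. both bushes stand fully home in the empty pockets of their own rows, let go of, while the catch is still closed (horizontal distance between small_bush and small_row_hole0 below 0.005 m and z of small_bush in the frame of small_row below 0.01 m and angle between each of small_bush, large_bush's own z axis and vertical below 0.1 rad and horizontal distance between large_bush and large_row_hole0 below 0.005 m and z of large_bush in the frame of large_row below 0.01 m and contact force between the fingers and small_bush below 0.1 N and contact force between the fingers and large_bush below 0.1 N and value of joint catch below 0.5 rad), for 0.2 s.
2. the safety catch is flipped over, the lever still at rest (value of joint catch above 1 rad and value of joint lever below 0.15 rad), for 0.2 s.
3. the lever is pulled to its stop by the fingers (value of joint lever above 0.8 rad and contact force between the fingers and lever above 2 N), for 0.3 s.
At the end, for the whole second after the job is handed in: Each bush upright (0.1 rad) in the near pocket of its own row, within 5 mm of its centre and 3 mm of its floor, not touched by the fingers; catch beyond 1.0 rad; lever held still beyond 0.8 rad (of 0.9) by the fingers, pressing with over 2 N (all of step 3 and horizontal distance between small_bush and small_row_hole0 below 0.005 m and z of small_bush in the frame of small_row below 0.01 m and angle between each of small_bush, large_bush's own z axis and vertical below 0.1 rad and horizontal distance between large_bush and large_row_hole0 below 0.005 m and z of large_bush in the frame of large_row below 0.01 m and value of joint catch above 1 rad and velocity of joint lever between -0.1 and 0.1 rad/s and contact force between the fingers and small_bush below 0.1 N and contact force between the fingers and large_bush below 0.1 N); the arm keeps its last pose, push and grip.
It fails at once if the lever is forced while the catch is still closed (value of joint lever above 0.3 rad and value of joint catch below 0.6 rad).
It fails at once if the grease tub is pushed away (over 30 mm) (distance of grease_tub from where it was at the start of the episode above 0.03 m).
It fails at once if the tape roll is pushed away (over 30 mm) (distance of tape_roll from where it was at the start of the episode above 0.03 m).
It fails at once if the screwdriver is pushed away (over 30 mm) (distance of screwdriver from where it was at the start of the episode above 0.03 m).
It fails at once if the tub is tipped over (angle between grease_tub's own z axis and vertical above 0.4 rad).
It also fails if it takes over 72 s, if anything falls off the work surface, if the arm or the gripper's body presses on something with over 40 N, if the wrist force passes 120 N, or if a joint passes its speed limit or range.

### The arm

A 6-joint arm with a two-finger parallel gripper is mounted at the origin on the work surface. World frame = base frame: x ahead of the robot, y to its left, z up, the work surface at z = 0. Lengths are in m, angles in degrees, forces in N, time in s.
With the tool pointing down it reaches from about 0.4 to 0.825 m from the base axis. Payload 7 kg.
Tool frame: the origin (TCP) lies on the centre line of the jaws, within the pads' length; the fingertips stand 19 mm ahead of it and the grasp point (between the pads) is the TCP; z points along the fingers, y is the line along which they close (so a half turn about z gives the same grasp; the last joint's range is limited). The gripper opens to 88 mm and grips with 3 to 60 N. Pads are 19 mm wide; open, the fingers measure 130 mm over their backs; the gripper's body (78 mm by 193 mm) begins 47 mm behind the grasp point.
Start: joints at [82.282, 20.546, 0.682, 0, -70.136, -16.507], TCP at [0.277, 0.616, 0.246] pointing down, gripper open.
Joint ranges: [-176.03, 176.03], [-82.01, 121.73], [-58.28, 71.71], [-173.87, 95.51], [-174.79, -0.11], [-173.66, 173.66]. Speed limits (degrees/s): [136.94, 136.94, 172.46, 180, 180, 180].

### API

Orientations are given as [roll, pitch, yaw] about the fixed x, y, z axes, in that order (R = Rz(yaw) Ry(pitch) Rx(roll)).
In Python, from plant import get_state, capture, close_job gives the robot as it stands.
- The arm moves only by the tool apply_moves, never from a script. Its argument "targets" is a list of rows, each a list of 7 numbers: the opening, from 0 (shut) to 1 (fully open), then the shift along the tool's x, y, z normalised to -1 to 1, where 1 is 1000 mm, then the turn, a rotation vector about the tool's x, y, z normalised to -1 to 1, where 1 is 90 degrees. In form: [[claw, tx, ty, tz, ax, ay, az], ...]. A call has 1 to 20 rows; each row shifts and turns the commanded pose from where the row before left it, along the tool's axes as they then stand; what a row does not reach is not made up. A row lasts 1/12 s, in which the tool goes at most 41.7 mm and 7.16 degrees, less where a joint would pass 70% of its speed; a pose out of reach is approached as far as the arm can. A call with a number of a shift or a turn outside -1 to 1 is refused whole. A call with a gripper value outside its range is refused whole. The fingers move at their own pace and stop on an object; "newtons" is the grip in N (left out, the last holds). Time passes only in rows, so rows that do not move let the fingers close. It gives the time, the measured TCP pose, the force, the opening and the grip force at its end, in the units of the state.
- get_state(): the state, without advancing time (a new reading comes with each control period).
- capture(name): name is "scene" or "top" or "wrist"; returns a dict with "frame" (420x560x3 uint8, red, green, blue), "range_z" (420x560 float32, m along the optical axis (not along the pixel's ray), 0 where there is no reading), "camera_matrix" (3x3 intrinsics, pixels), "T" (4x4, takes a point from camera to world coordinates). Camera axes: x right, y down, z forward; pixel columns grow to the right and rows downward; lengths in m; the calibration is good to about 2 mm. A picture is of the moment at which its call begins.
- close_job(): hands the job in; it is judged then, once.
The state is a dict: "time_s": time; "joints": joint angles; "qd": joint speeds; "joint_torque": joint torques, N m; "tcp_pos": TCP position; "eef_rot": TCP orientation; "contact_force": force on the tool from outside, world axes, zero at the start; "moment": the same for the moment, N m; "gripper_width": finger opening in m; "gripper_force": force on a finger pad.
Only numpy, scipy, OpenCV 4.12 (cv2) and the standard library are available. Lean on these libraries where they do the work, as an engineer would, in place of code of your own. Each camera call takes 0.05 s, during which the arm holds its last target. There are 200 camera calls.

## Working session

There is one attempt and no reset: what is moved stays moved. The work goes in short steps, Python scripts to look and compute and a tool call to move; the robot and the scene stay as the last step left them, time stands still between calls to the robot, and variables do not carry over. Pictures are saved under pics/ and viewed, at most 12 in all, crops included, and the job is handed in when it is done.

Besides the shell and the picture viewer there is one more tool, called after "Request:" in YAML: its name, and indented under it one key for each argument. apply_moves: Moves the arm, as the interface text tells. Scaled input: -1 to 1 covers 1000 mm each way for a shift and 90 degrees each way for a turn. Its arguments: {"type":"object","properties":{"targets":{"type":"array","items":{"type":"array","items":{"type":"number"}}},"newtons":{"type":"number"}},"required":["targets"]}

```bash
ls; mkdir -p pics
cat > h.py <<'E'
import numpy as np, cv2
from plant import get_state, capture, close_job
def snap(n,f=None):
    c=capture(n)
    if f: cv2.imwrite('pics/'+f,cv2.cvtColor(c['frame'],cv2.COLOR_RGB2BGR))
    return c
def cloud(c):
    K=c['camera_matrix'];T=np.array(c['T']);d=c['range_z'];h,w=d.shape
    u,v=np.meshgrid(np.arange(w),np.arange(h))
    p=np.stack([(u-K[0][2])/K[0][0]*d,(v-K[1][2])/K[1][1]*d,d],-1)
    P=p@T[:3,:3].T+T[:3,3]; P[d<=0]=np.nan
    return P
def ray(c,u,v,z):
    K=c['camera_matrix'];T=np.array(c['T'])
    r=T[:3,:3]@np.array([(u-K[0][2])/K[0][0],(v-K[1][2])/K[1][1],1]);o=T[:3,3]
    return o+r*(z-o[2])/r[2]
E
python3 - <<'E'
from h import *
import pickle
a=snap('scene','s1.png');b=snap('top','t1.png')
pickle.dump((a,b),open('c1.pkl','wb'))
print(get_state()); print(a['T'],b['T'],b['camera_matrix'])
E
```

```text
pics
{'time_s': 0.1, 'joints': array([ 8.22827312e+01,  2.05878647e+01,  6.39868977e-01, -1.71134607e-02,
       -7.01361006e+01, -1.65060590e+01]), 'qd': array([-0.11424201, -0.14615837,  0.1143358 ,  0.07182141,  0.0221144 ,
        0.05640764]), 'joint_torque': array([-7.02230500e-04, -5.84162629e+01,  2.93749666e+01,  7.01552868e+00,
        1.01940637e-02, -3.53304790e-05]), 'tcp_pos': array([0.27681662, 0.61518698, 0.24471872]), 'eef_rot': array([ 1.79914798e+02, -8.46963619e-03, -2.42291483e+01]), 'contact_force': array([-0.49324621, -0.13987283,  0.3226535 ]), 'moment': array([ 0.00800662, -0.02644474,  0.03497834]), 'gripper_force': 0.0, 'gripper_width': 0.08719180387935688}
[[ 0.47930264  0.71129506 -0.5141287   1.08836038]
 [ 0.87764518 -0.39032911  0.27817642 -0.19647318]
 [-0.00281388 -0.58455327 -0.81135045  0.93731789]
 [ 0.          0.          0.          1.        ]] [[ 2.05550529e-02 -9.93657877e-01  1.10550957e-01  4.04372180e-01]
 [-9.99786807e-01 -2.06454106e-02  3.27412545e-04  7.78722052e-02]
 [ 1.95703386e-03 -1.10534119e-01 -9.93870403e-01  1.64778384e+00]
 [ 0.00000000e+00  0.00000000e+00  0.00000000e+00  1.00000000e+00]] [[545.15358699   0.         273.44579884]
 [  0.         545.15358699 218.13435062]
 [  0.           0.           1.        ]]
```

View pics/t1.png

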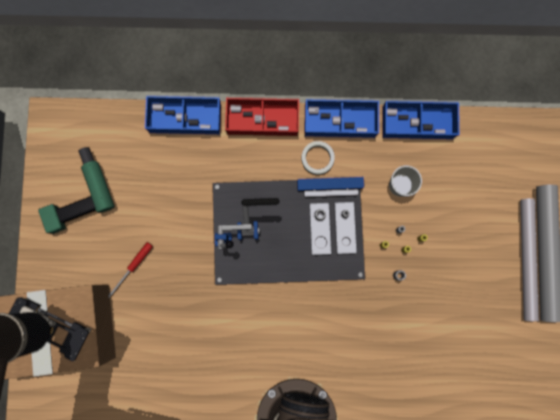

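View pics/s1.png

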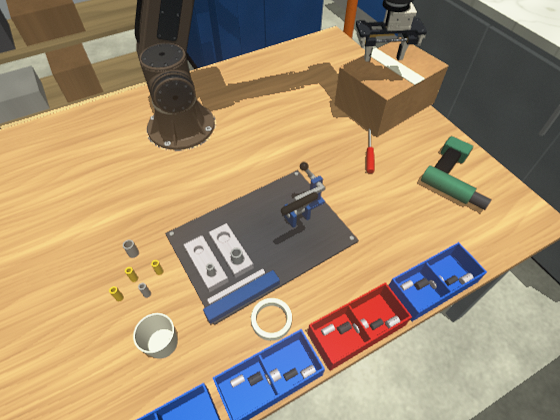

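The top view shows the plate centred near (288,232). The large row is on the left (far bush 320,215, empty pocket 321,242) and the small row on the right (empty pocket 346,241). The grey bushes are at (400,230) and (398,275), the latter looking larger, among three yellow look-alikes. The tub is at (405,182).

Run:
```python
from h import *
import pickle
a,b=pickle.load(open('c1.pkl','rb'))
for n,c in (('scene',a),('top',b)):
    P=cloud(c);f=c['frame'].astype(int)
    mx=f.max(2);mn=f.min(2)
    # bushes: height between 40 and 56 mm right of the plate
    m=(P[...,2]>.035)&(P[...,2]<.06)&(P[...,1]<-.13)&(P[...,1]>-.36)&(P[...,0]<.75)&(P[...,0]>.3)
    k,l,s,ce=cv2.connectedComponentsWithStats(m.astype(np.uint8))
    for i in range(1,k):
        if s[i,4]>8:
            q=P[l==i];print(n,ce[i].round(1),s[i,4],q.mean(0).round(4),(q.max(0)-q.min(0)).round(3),f[l==i].mean(0).round())
    # rows
    m=(P[...,2]>.032)&(P[...,2]<.042)&(mn>130)&(P[...,0]<.63)&(P[...,0]>.38)&(P[...,1]<.08)&(P[...,1]>-.14)
    k,l,s,ce=cv2.connectedComponentsWithStats(m.astype(np.uint8))
    for i in range(1,k):
        if s[i,4]>100:
            v,u=np.nonzero(l==i);r=np.array([ray(c,x,y,.037)[:2] for x,y in zip(u,v)]).astype(np.float32)
            print(n,'row',ce[i].round(1),s[i,4],cv2.minAreaRect(r))
    hs={'hinge':(mx<60)}
    m=(P[...,2]>.09)&(P[...,0]<.7)&(P[...,0]>.35)&(P[...,1]<.3)&(P[...,1]>-.0)
    k,l,s,ce=cv2.connectedComponentsWithStats(m.astype(np.uint8))
    for i in range(1,k):
        if s[i,4]>8:
            q=P[l==i];print(n,'tall',ce[i].round(1),s[i,4],q.min(0).round(3),q.max(0).round(3))
c=b['frame'][150:310,200:440];d=a['frame'][140:320,150:380]
cv2.imwrite('pics/tc.png',cv2.cvtColor(cv2.resize(c,None,fx=3.3,fy=3.3,interpolation=cv2.INTER_CUBIC),cv2.COLOR_RGB2BGR))
```

```text
scene [128.6 244.7] 100 [ 0.4266 -0.2952  0.0444] [0.031 0.028 0.018] [145. 136. 121.]
scene [192.8 242.3] 29 [ 0.4969 -0.1422  0.0366] [0.022 0.023 0.004] [219. 213. 210.]
scene [201.4 265.2] 336 [ 0.5721 -0.1478  0.0373] [0.149 0.035 0.024] [215. 209. 206.]
scene [155.4 263.3] 59 [ 0.5153 -0.2502  0.0448] [0.019 0.019 0.016] [198. 172.  59.]
scene [129.3 270.7] 63 [ 0.5033 -0.3154  0.0444] [0.02  0.019 0.015] [195. 169.  55.]
scene [142.3 286.5] 68 [ 0.5622 -0.2991  0.0449] [0.021 0.019 0.017] [155. 145. 128.]
scene [116.4 289.2] 18 [ 0.5392 -0.3572  0.046 ] [0.016 0.005 0.015] [189. 164.  60.]
scene [216.3 306.8] 382 [ 0.6961 -0.1586  0.0384] [0.054 0.059 0.009] [ 93. 116. 161.]
scene [150.1 328.1] 240 [ 0.6744 -0.3139  0.0482] [0.057 0.076 0.025] [157. 155. 135.]
scene [165.3 347.8] 98 [ 0.734  -0.2979  0.047 ] [0.032 0.072 0.025] [126. 123. 107.]
scene row [229.6 246.8] 693 ((0.5577743649482727, -0.0601339228451252), (0.1502506583929062, 0.054876744747161865), 3.2936599254608154)
scene row [209.1 257.6] 457 ((0.5588155388832092, -0.12219414114952087), (0.03572102636098862, 0.144
[... 660 characters left out ...]
.019 0.021] [114. 105.  98.]
top [421.1 237.5] 14 [ 0.534  -0.357   0.0485] [0.015 0.006 0.019] [123. 110.  48.]
top [384.8 244.4] 33 [ 0.5115 -0.2506  0.0474] [0.018 0.02  0.021] [140. 124.  61.]
top [406.8 249.1] 34 [ 0.499  -0.3146  0.0485] [0.018 0.018 0.02 ] [140. 124.  60.]
top [400.1 275.3] 57 [ 0.4222 -0.2951  0.0471] [0.026 0.03  0.02 ] [113. 104.  97.]
top row [320.1 228.6] 578 ((0.5557733178138733, -0.060093119740486145), (0.14786340296268463, 0.05539518967270851), 3.2463042736053467)
top row [340.7 228.1] 387 ((0.5570849776268005, -0.1225641518831253), (0.14600726962089539, 0.03578479588031769), 0.323143869638443)
top tall [242.1 220.1] 750 [0.485 0.064 0.09 ] [0.622 0.245 0.203]
```

View pics/tc.png

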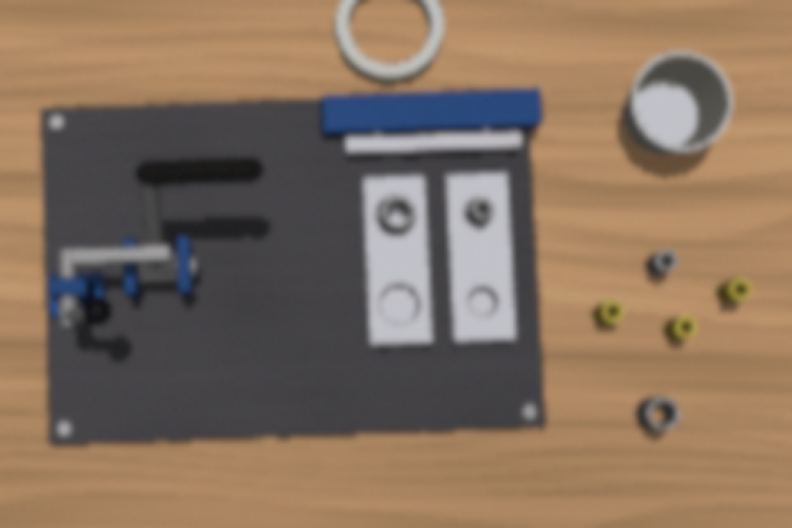

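Request:
apply_moves:
  targets:
    - [1,0,0,-0.015,0,0,-0.076]
    - [1,0,0,-0.015,0,0,-0.076]
    - [1,0,0,-0.015,0,0,-0.076]
    - [1,0,0,-0.015,0,0,-0.076]
    - [1,0.0155,0.0341,0,0,0,0]
    - [1,0.0155,0.0341,0,0,0,0]
    - [1,0.0155,0.0341,0,0,0,0]
    - [1,0.0155,0.0341,0,0,0,0]
    - [1,0.0155,0.0341,0,0,0,0]
    - [1,0.0155,0.0341,0,0,0,0]
    - [1,0.0155,0.0341,0,0,0,0]
    - [1,0.0155,0.0341,0,0,0,0]
    - [1,0.0155,0.0341,0,0,0,0]
    - [1,0.0155,0.0341,0,0,0,0]
    - [1,0.0155,0.0341,0,0,0,0]
    - [1,0.0155,0.0341,0,0,0,0]
    - [1,0.0155,0.0341,0,0,0,0]
    - [1,0.0155,0.0341,0,0,0,0]

```text
time_s: 1.6
tcp_pos: [0.52, 0.1489, 0.3055]
eef_rot: [-180.0, 0.0, 3.1]
contact_force: [1.3, 0.4, 0.7]
gripper_width: 0.0878
gripper_force: 0.0
```

Request:
apply_moves:
  targets:
    - [1,-0.0042,0.031,0.003,0,0,0]
    - [1,-0.0042,0.031,0.003,0,0,0]
    - [1,-0.0042,0.031,0.003,0,0,0]
    - [1,-0.0042,0.031,0.003,0,0,0]
    - [1,-0.0042,0.031,0.003,0,0,0]
    - [1,-0.0042,0.031,0.003,0,0,0]
    - [1,-0.0042,0.031,0.003,0,0,0]
    - [1,-0.0042,0.031,0.003,0,0,0]
    - [1,0,0,0,0,0,0]
    - [1,0,0,0,0,0,0]

```text
time_s: 2.43
tcp_pos: [0.4991, -0.1002, 0.2811]
eef_rot: [-180.0, 0.1, 3.0]
contact_force: [0.5, 0.8, -0.2]
gripper_width: 0.0871
gripper_force: 0.0
```

Run:
```python
from h import *
import pickle
c=snap('wrist','w1.png');pickle.dump(c,open('w1.pkl','wb'))
print(get_state()['tcp_pos'],get_state()['eef_rot'],c['T'].round(3),c['camera_matrix'])
```

```text
[ 0.49949309 -0.09927449  0.28130607] [-1.79993415e+02  2.86912478e-02  3.03263424e+00] [[ 0.051 -0.961 -0.273  0.573]
 [-0.999 -0.049 -0.015 -0.096]
 [ 0.001  0.273 -0.962  0.42 ]
 [ 0.     0.     0.     1.   ]] [[325.22457647   0.         281.89372886]
 [  0.         325.22457647 212.34839739]
 [  0.           0.           1.        ]]
```

View pics/w1.png

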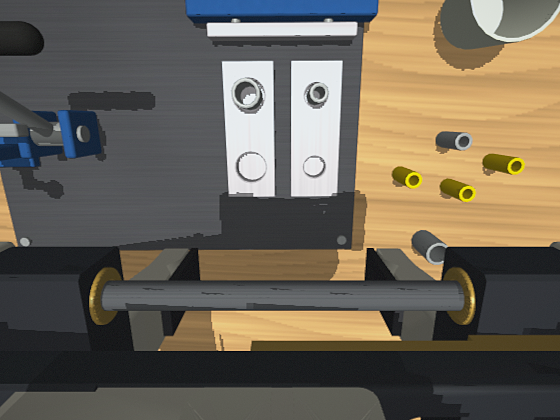

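The wrist view shows the pocket mouths at about (251,166) large and (314,166) small. The small grey bush's rim is at (463,141), and the large one's is near (435,253), partly hidden.

```bash
cat >> h.py <<'E'
def rows(c):
    P=cloud(c);f=c['frame'].astype(int);mn=f.min(2)
    m=(abs(P[...,2]-.037)<.006)&(P[...,0]<.645)&(P[...,0]>.45)&(P[...,1]<.0)&(P[...,1]>-.19)&(mn>120)
    m=cv2.morphologyEx(m.astype(np.uint8),cv2.MORPH_OPEN,np.ones((3,3)))
    k,l,s,ce=cv2.connectedComponentsWithStats(m)
    for i in range(1,k):
        if s[i,4]>1500:
            v,u=np.nonzero(l==i);r=np.array([ray(c,x,y,.037)[:2] for x,y in zip(u,v)]).astype(np.float32)
            R=cv2.minAreaRect(r);print('row',ce[i].round(1),np.round(R[0],4),np.round(R[1],4),round(R[2],2),np.nanmean(P[l==i][:,2]).round(4))
def ring(c,u,v,z,rad):
    """circle centre (world) of rim near pixel u,v by Canny + fit"""
    g=cv2.cvtColor(c['frame'],cv2.COLOR_RGB2GRAY);e=cv2.Canny(g,60,140)
    v0,u0=np.nonzero(e); k=np.hypot(u0-u,v0-v)<40
    p=np.array([ray(c,a,b,z)[:2] for a,b in zip(u0[k],v0[k])])
    ctr=ray(c,u,v,z)[:2]
    for t in (.006,.004,.003,.002,.002,.002):
        for _ in range(5):
            d=np.linalg.norm(p-ctr,axis=1);q=p[abs(d-rad)<t]
            if len(q)<8: return None
            A=np.c_[2*q,np.ones(len(q))];dd=np.linalg.norm(q-ctr,axis=1,keepdims=True)
            ctr=ctr+((q-ctr)*(1-rad/dd)).mean(0)*1.5
    return ctr.round(4),len(q)
E
python3 - <<'E'
from h import *
import pickle
c=pickle.load(open('w1.pkl','rb'));rows(c)
print('Lhole',ring(c,251,166,.037,.0175));print('Shole',ring(c,314,166,.037,.0125))
print('Lfar',[ring(c,248,94,z,.015) for z in(.062,.069)])
P=cloud(c)
for n,(u,v,z,r) in {'S':(463,141,.05,.01),'L':(435,253,.05,.015)}.items():
    print(n,ray(c,u,v,z).round(4),ring(c,u,v,z,r),np.nanmax(P[v-15:v+15,u-15:u+15,2]))
E
```

```text
row [249.2 126.9] [ 0.5572 -0.0598] [0.1499 0.0551] 3.26 0.0372
row [314.5 126.9] [ 0.5613 -0.135 ] [0.1498 0.0547] 3.39 0.0373
Lhole (array([ 0.518 , -0.0624]), 147)
Shole (array([ 0.5218, -0.1366]), 110)
Lfar [(array([ 0.5982, -0.057 ]), 125), (array([ 0.5976, -0.0577]), 127)]
S [ 0.5605 -0.2994  0.05  ] (array([ 0.5606, -0.3002]), 54) 0.05206941034554957
L [ 0.4254 -0.2924  0.05  ] (array([ 0.425 , -0.2965]), 50) 0.3377638790835997
```

Request:
apply_moves:
  targets:
    - [0.6,0.0072,0.0291,0.0187,0,0,0]
    - [0.6,0.0072,0.0291,0.0187,0,0,0]
    - [0.6,0.0072,0.0291,0.0187,0,0,0]
    - [0.6,0.0072,0.0291,0.0187,0,0,0]
    - [0.6,0.0072,0.0291,0.0187,0,0,0]
    - [0.6,0.0072,0.0291,0.0187,0,0,0]
    - [0.6,0.0072,0.0291,0.0187,0,0,0]
    - [0.6,0,0,0,0,0,0]
    - [0.6,0,0,0,0,0,0]
    - [0.6,0,0,0,0,0,0]

```text
time_s: 3.32
tcp_pos: [0.5616, -0.2985, 0.1505]
eef_rot: [-180.0, 0.0, 3.2]
contact_force: [-0.1, -0.1, 0.1]
gripper_width: 0.0525
gripper_force: 0.0
```

Run:
```python
from h import *
c=snap('wrist','w2.png');s=get_state()
print(s['tcp_pos'],s['eef_rot'],s['gripper_width'])
K=c['camera_matrix'];T=c['T']
q=np.linalg.inv(T)@np.array([.5606,-.3,.05,1]);u,v=K[0][0]*q[0]/q[2]+K[0][2],K[1][1]*q[1]/q[2]+K[1][2]
print(u,v,ring(c,u,v,.05,.01))
```

```text
[ 0.56183432 -0.29831396  0.15125927] [ 1.79987874e+02 -3.97850029e-02  3.20689336e+00] 0.05234165139483827
283.7322868773175 220.60169475648416 (array([ 0.5656, -0.2991]), 69)
```

View pics/w2.png

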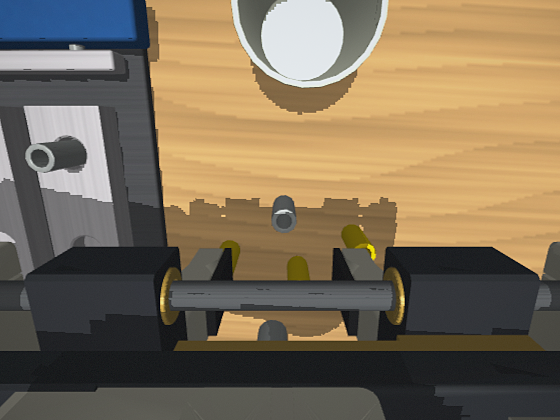

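Bush rim sits centred between the open fingers at about (284,220), as expected; the descent is clear.

Request:
apply_moves:
  targets:
    - [0.6,-0.001,0.001,0.025,0,0,0]
    - [0.6,0,0,0.025,0,0,0]
    - [0.6,0,0,0.025,0,0,0]
    - [0.6,0,0,0.025,0,0,0]
    - [0.6,0,0,0.01,0,0,0]
    - [0.6,0,0,0,0,0,0]
    - [0.1,0,0,0,0,0,0]
    - [0.1,0,0,0,0,0,0]
    - [0.1,0,0,0,0,0,0]
    - [0.1,0,0,0,0,0,0]
    - [0.1,0,0,0,0,0,0]
    - [0.1,0,0,0,0,0,0]
  newtons: 25

```text
time_s: 4.37
tcp_pos: [0.5606, -0.3006, 0.0414]
eef_rot: [180.0, -0.1, 3.1]
contact_force: [0.9, 0.0, 3.8]
gripper_width: 0.0192
gripper_force: 25.0
```

Request:
apply_moves:
  targets:
    - [0.1,0,0,-0.027,0,0,0]
    - [0.1,0,0,-0.027,0,0,0]
    - [0.1,0,0,-0.027,0,0,0]
    - [0.1,-0.006,-0.033,0,0,0,0]
    - [0.1,-0.006,-0.033,0,0,0,0]
    - [0.1,-0.006,-0.033,0,0,0,0]
    - [0.1,-0.006,-0.033,0,0,0,0]
    - [0.1,-0.0063,-0.033,0,0,0,0]
    - [0.1,0,0,0,0,0,0]
    - [0.1,0,0,0,0,0,0]
    - [0.1,0,0,0,0,0,0]

```text
time_s: 5.28
tcp_pos: [0.5213, -0.1373, 0.122]
eef_rot: [180.0, -0.0, 3.2]
contact_force: [-0.3, 0.3, -0.6]
gripper_width: 0.019
gripper_force: 25.0
```

Run:
```python
from h import *
c=snap('wrist');s=get_state()
print(s['tcp_pos'],s['eef_rot'],s['gripper_width'],s['contact_force'])
cv2.imwrite('pics/w3.png',cv2.cvtColor(np.vstack([cv2.resize(c['frame'][180:330,180:380],None,fx=3,fy=3)]),cv2.COLOR_RGB2BGR))
K=c['camera_matrix']
for p in ([.5214,-.1373,.037],[.5606,-.1349,.037]):
    q=np.linalg.inv(c['T'])@np.array(p+[1]);print(K[0][0]*q[0]/q[2]+K[0][2],K[1][1]*q[1]/q[2]+K[1][2])
for x in (0,.01,-.01):
    t=s['tcp_pos']
    q=np.linalg.inv(c['T'])@np.array([t[0]+x,t[1],t[2]-.04,1]);print('bottom',K[0][0]*q[0]/q[2]+K[0][2],K[1][1]*q[1]/q[2]+K[1][2])
```

```text
[ 0.52132109 -0.13774986  0.12182785] [ 1.79993759e+02 -1.97665402e-02  3.13290446e+00] 0.019040178267825097 [-0.32294874 -0.31338513 -0.37770698]
281.9428758058712 225.52614880483853
281.62716153912885 171.56118843802471
bottom 282.8001215810097 249.1643052518483
bottom 283.76308920656436 233.24162696518292
bottom 281.8638403486329 264.64572378904086
```

View pics/w3.png

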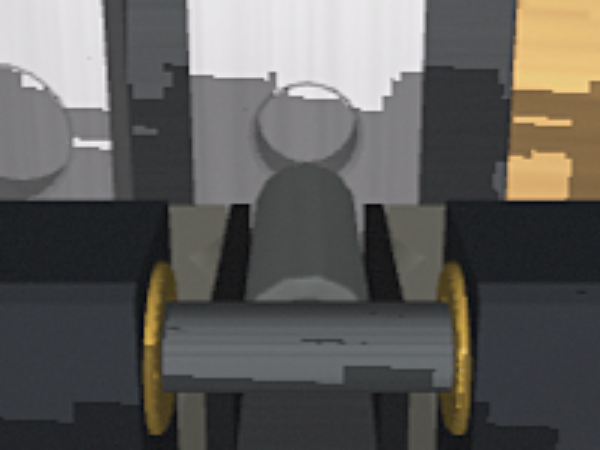

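Bush's front lower edge at v≈234 (predicted 233), pocket's far edge at v≈207 (predicted 208.6): shift about 1.5 mm forward.

Request:
apply_moves:
  targets:
    - [0.1,0.0015,0,0.015,0,0,0]
    - [0.1,0,0,0.015,0,0,0]
    - [0.1,0,0,0.01,0,0,0]
    - [0.1,0,0,0.006,0,0,0]
    - [0.1,0,0,0.006,0,0,0]
    - [0.1,0,0,0.004,0,0,0]
    - [0.1,0,0,0.003,0,0,0]
    - [0.1,0,0,0,0,0,0]
    - [0.1,0,0,0,0,0,0]

```text
time_s: 6.08
tcp_pos: [0.5227, -0.1373, 0.0629]
eef_rot: [180.0, -0.0, 3.1]
contact_force: [-0.0, -0.3, -0.6]
gripper_width: 0.0192
gripper_force: 25.0
```

Free of contact, inside the pocket. Set down and release, then lift.

Request:
apply_moves:
  targets:
    - [0.1,0,0,0.002,0,0,0]
    - [0.1,0,0,0,0,0,0]
    - [0.38,0,0,0,0,0,0]
    - [0.38,0,0,0,0,0,0]
    - [0.38,0,0,0,0,0,0]
    - [0.38,0,0,0,0,0,0]
    - [0.38,0,0,-0.01,0,0,0]
    - [0.38,0,0,-0.02,0,0,0]
    - [0.38,0,0,-0.03,0,0,0]
    - [0.38,0,0,-0.03,0,0,0]
    - [0.38,0,0,0,0,0,0]
    - [0.38,0,0,0,0,0,0]

```text
time_s: 7.08
tcp_pos: [0.5239, -0.1372, 0.1535]
eef_rot: [-180.0, -0.3, 3.1]
contact_force: [-0.4, -0.3, -0.3]
gripper_width: 0.0336
gripper_force: 0.0
```

Run:
```python
from h import *
c=snap('wrist');s=get_state()
print(s['tcp_pos'],s['eef_rot'],s['gripper_width'],s['contact_force'])
cv2.imwrite('pics/w4.png',cv2.cvtColor(c['frame'],cv2.COLOR_RGB2BGR))
P=cloud(c);K=c['camera_matrix']
q=np.linalg.inv(c['T'])@np.array([.5225,-.1373,.069,1]);u,v=K[0][0]*q[0]/q[2]+K[0][2],K[1][1]*q[1]/q[2]+K[1][2]
print(u,v,ring(c,u,v,.069,.01))
m=(P[...,2]>.06)&(P[...,2]<.08)&(abs(P[...,0]-.522)<.025)&(abs(P[...,1]+.137)<.015)
print(m.sum(),np.median(P[m],0),P[m].min(0),P[m].max(0))
```

```text
[ 0.52278827 -0.1371829   0.15187798] [-1.79986372e+02 -1.28620046e-01  3.13023109e+00] 0.03327253192885265 [ 0.28153768  0.30713863 -0.24121036]
281.95080280314386 228.11644569490286 (array([ 0.5219, -0.1371]), 113)
468 [ 0.52309601 -0.13684189  0.06858456] [ 0.51296508 -0.14616427  0.06023694] [ 0.53214449 -0.12693967  0.07112867]
```

View pics/w4.png

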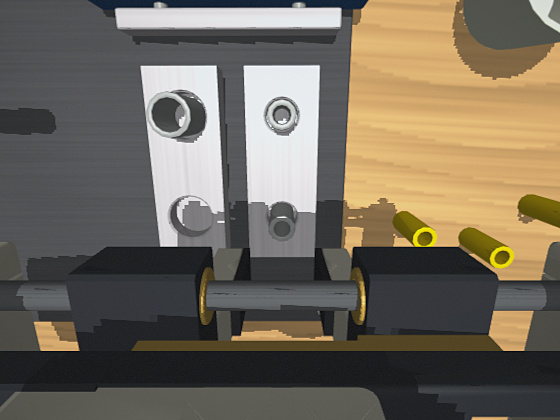

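Small bush stands home (rim at (282,229), top 69 mm up). On to the large one.

Request:
apply_moves:
  targets:
    - [0.75,-0.0178,0.0254,0,0,0,0]
    - [0.75,-0.0178,0.0254,0,0,0,0]
    - [0.75,-0.0178,0.0254,0,0,0,0]
    - [0.75,-0.0178,0.0254,0,0,0,0]
    - [0.75,-0.0178,0.0254,0,0,0,0]
    - [0.75,-0.0178,0.0254,0,0,0,0]
    - [0.75,0,0,0,0,0,0]
    - [0.75,0,0,0,0,0,0]
    - [0.75,0,0,0,0,0,0]

```text
time_s: 7.88
tcp_pos: [0.4237, -0.2953, 0.15]
eef_rot: [-180.0, 0.1, 3.1]
contact_force: [0.9, -0.3, -0.5]
gripper_width: 0.0655
gripper_force: 0.0
```

Run:
```python
from h import *
c=snap('wrist');s=get_state()
print(s['tcp_pos'],s['eef_rot'],s['gripper_width'])
P=cloud(c);K=c['camera_matrix']
q=np.linalg.inv(c['T'])@np.array([.425,-.296,.05,1]);u,v=K[0][0]*q[0]/q[2]+K[0][2],K[1][1]*q[1]/q[2]+K[1][2]
print(u,v,ring(c,u,v,.05,.015))
m=(P[...,2]>.046)&(P[...,2]<.056)&(abs(P[...,0]-.425)<.03)&(abs(P[...,1]+.296)<.03)
print(m.sum(),np.median(P[m],0),P[m].min(0),P[m].max(0))
```

```text
[ 0.42416036 -0.29488713  0.15017527] [-1.79977359e+02  5.00499866e-02  3.13660850e+00] 0.06580289678258987
283.0373413431286 217.8120841813946 (array([ 0.4238, -0.2962]), 84)
570 [ 0.42517008 -0.29557612  0.04985404] [ 0.4102115  -0.31008947  0.04609291] [ 0.43949681 -0.28126497  0.05218852]
```

Bush centre (0.4248, -0.2957) with 29 mm spread: agrees with the large bush.

Request:
apply_moves:
  targets:
    - [0.75,0.001,0.001,0.025,0,0,0]
    - [0.75,0,0,0.025,0,0,0]
    - [0.75,0,0,0.025,0,0,0]
    - [0.75,0,0,0.025,0,0,0]
    - [0.75,0,0,0.009,0,0,0]
    - [0.75,0,0,0,0,0,0]
    - [0.2,0,0,0,0,0,0]
    - [0.2,0,0,0,0,0,0]
    - [0.2,0,0,0,0,0,0]
    - [0.2,0,0,0,0,0,0]
    - [0.2,0,0,0,0,0,0]
    - [0.2,0,0,0,0,0,0]
  newtons: 25

```text
time_s: 8.93
tcp_pos: [0.4256, -0.2963, 0.0423]
eef_rot: [180.0, -0.1, 3.1]
contact_force: [-0.3, 0.6, 1.1]
gripper_width: 0.0308
gripper_force: 0.0
```

Request:
apply_moves:
  targets:
    - [0.2,0,0,0,0,0,0]
    - [0.2,0,0,0,0,0,0]
    - [0.2,0,0,-0.03,0,0,0]
    - [0.2,0,0,-0.03,0,0,0]
    - [0.2,0,0,-0.03,0,0,0]
    - [0.2,0.015,-0.0326,0,0,0,0]
    - [0.2,0.015,-0.0326,0,0,0,0]
    - [0.2,0.015,-0.0326,0,0,0,0]
    - [0.2,0.015,-0.0326,0,0,0,0]
    - [0.2,0.015,-0.0326,0,0,0,0]
    - [0.2,0.015,-0.0326,0,0,0,0]
    - [0.2,0.015,-0.0326,0,0,0,0]
    - [0.2,0,0,0,0,0,0]
    - [0.2,0,0,0,0,0,0]
    - [0.2,0,0,0,0,0,0]

```text
time_s: 10.18
tcp_pos: [0.5171, -0.0625, 0.1312]
eef_rot: [180.0, 0.1, 3.2]
contact_force: [-0.8, -0.6, -1.4]
gripper_width: 0.0296
gripper_force: 25.0
```

Run:
```python
from h import *
c=snap('wrist');s=get_state()
print(s['tcp_pos'],s['eef_rot'],s['gripper_width'],s['gripper_force'])
cv2.imwrite('pics/w5.png',cv2.cvtColor(cv2.resize(c['frame'][180:330,180:380],None,fx=3,fy=3),cv2.COLOR_RGB2BGR))
K=c['camera_matrix'];t=s['tcp_pos']
def pj(p):
    q=np.linalg.inv(c['T'])@np.array(list(p)+[1]);return ((K[0][0]*q[0]/q[2]+K[0][2]-180)*3,(K[1][1]*q[1]/q[2]+K[1][2]-180)*3)
print('hole far edge',pj([.5178+.0175,-.0622,.037]),'L/R',pj([.5178,-.0447,.037]),pj([.5178,-.0797,.037]))
print('bush front bottom',pj([t[0]+.015,t[1],t[2]-.042]),pj([t[0]+.005,t[1],t[2]-.042]))
```

```text
[ 0.51689983 -0.06308992  0.1312674 ] [1.79996777e+02 6.60986435e-02 3.11376272e+00] 0.029423593172666677 24.9977202527225
hole far edge (np.float64(308.49067795470046), np.float64(53.86318759998463)) L/R (np.float64(234.7498799033504), np.float64(118.13178238365174)) (np.float64(374.2385712899864), np.float64(125.45567261257827))
bush front bottom (np.float64(313.1326153733977), np.float64(132.84033604053693)) (np.float64(310.2342712754572), np.float64(180.87667080542252))
```

View pics/w5.png

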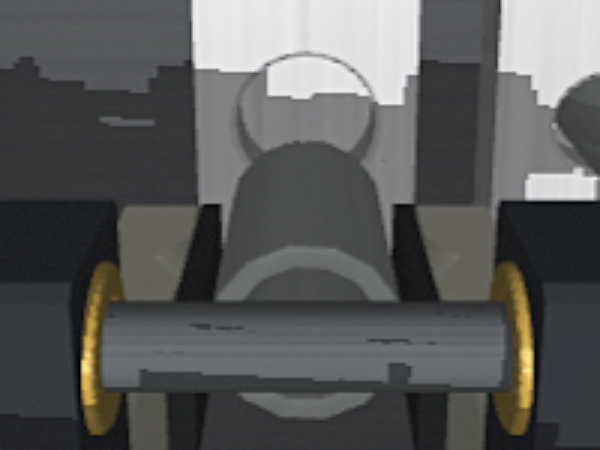

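Bush front lower edge at crop v≈141 (predicted 133, so about 2 mm back); pocket far edge as predicted. Shift 2.5 mm forward.

Request:
apply_moves:
  targets:
    - [0.2,0.0025,0,0.02,0,0,0]
    - [0.2,0,0,0.02,0,0,0]
    - [0.2,0,0,0.01,0,0,0]
    - [0.2,0,0,0.006,0,0,0]
    - [0.2,0,0,0.006,0,0,0]
    - [0.2,0,0,0.004,0,0,0]
    - [0.2,0,0,0.002,0,0,0]
    - [0.2,0,0,0,0,0,0]
    - [0.2,0,0,0,0,0,0]

```text
time_s: 10.98
tcp_pos: [0.5205, -0.0625, 0.0641]
eef_rot: [-180.0, -0.0, 3.1]
contact_force: [-0.2, -0.9, -1.5]
gripper_width: 0.0293
gripper_force: 25.0
```

Request:
apply_moves:
  targets:
    - [0.2,0,0,0.0015,0,0,0]
    - [0.2,0,0,0,0,0,0]
    - [0.48,0,0,0,0,0,0]
    - [0.48,0,0,0,0,0,0]
    - [0.48,0,0,0,0,0,0]
    - [0.48,0,0,0,0,0,0]
    - [0.48,0,0,-0.01,0,0,0]
    - [0.48,0,0,-0.02,0,0,0]
    - [0.48,0,0,-0.03,0,0,0]
    - [0.48,0,0,-0.04,0,0,0]
    - [0.48,0,0,-0.04,0,0,0]
    - [0.48,0,0,0,0,0,0]
    - [0.48,0,0,0,0,0,0]

```text
time_s: 12.07
tcp_pos: [0.5216, -0.0622, 0.2059]
eef_rot: [-179.9, -0.4, 3.1]
contact_force: [-0.2, -0.0, -0.9]
gripper_width: 0.0422
gripper_force: 0.0
```

Run:
```python
from h import *
c=snap('wrist');s=get_state()
print(s['tcp_pos'],s['eef_rot'],s['joints'])
P=cloud(c)
for x,y in ((.518,-.0622),(.522,-.137)):
    m=(P[...,2]>.062)&(P[...,2]<.08)&(abs(P[...,0]-x)<.025)&(abs(P[...,1]-y)<.025)
    print(m.sum(),np.median(P[m],0),P[m].min(0),P[m].max(0))
# knob, catch, handle from this and first views
import pickle
a,b=pickle.load(open('c1.pkl','rb'))
w=pickle.load(open('w1.pkl','rb'))
for n,c in (('scene',a),('top',b),('w1',w)):
    P=cloud(c);mx=c['frame'].max(2)
    for nm,m in (('handle',(mx<60)&(P[...,2]>.165)&(P[...,2]<.21)),('knob',(mx<70)&(P[...,2]>.135)&(P[...,2]<.18))):
        m=m&(P[...,0]>.4)&(P[...,0]<.68)&(P[...,1]>0.03)&(P[...,1]<.29)
        k,l,st,ce=cv2.connectedComponentsWithStats(m.astype(np.uint8))
        for i in range(1,k):
            if st[i,4]>10:q=P[l==i];print(n,nm,st[i,4],ce[i].round(1),q.min(0).round(3),q.max(0).round(3),np.median(q,0).round(4))
```

```text
[ 0.52035228 -0.06235282  0.20379064] [-1.79956331e+02 -1.60713628e-01  3.13023896e+00] [ 1.46268162e+01  8.12773226e+00 -2.18281694e+01 -1.24417155e-02
 -5.98779060e+01  7.85097122e+01]
481 [ 0.51942682 -0.06173751  0.0687561 ] [ 0.50479333 -0.07654173  0.06202109] [ 0.53411746 -0.04728072  0.07082575]
321 [ 0.5227571  -0.13650211  0.06868833] [ 0.51263057 -0.14634575  0.06202232] [ 0.53189614 -0.12671857  0.07069019]
scene handle 68 [292.1 208.6] [0.61  0.065 0.181] [0.625 0.141 0.192] [0.6215 0.0869 0.1862]
scene knob 30 [303.1 166.3] [0.494 0.187 0.157] [0.509 0.202 0.176] [0.5024 0.1937 0.1667]
top handle 279 [260.  201.9] [0.597 0.064 0.17 ] [0.622 0.167 0.203] [0.6093 0.1153 0.1927]
top handle 54 [229.  244.3] [0.485 0.187 0.165] [0.504 0.209 0.182] [0.4953 0.1972 0.1718]
top knob 35 [245.6 210.3] [0.577 0.149 0.136] [0.6   0.165 0.18 ] [0.5908 0.1523 0.1601]
top knob 68 [228.7 244.4] [0.485 0.187 0.141] [0.507 0.213 0.178] [0.4947 0.1976 0.1701]
w1 handle 1362 [19.5 38.8] [0.604 0.063 0.18 ] [0.625 0.091 0.197] [0.6133 0.0719 0.1917]
```

Both bushes are home (tops at 69 mm, within 2 mm of pocket centres). Knob about (0.4965, 0.198, 0.160), handle about (0.612, 0.113, 0.185). Next: closed fingers to the right of the knob.

Request:
apply_moves:
  targets:
    - [0,-0.0022,-0.034,0,0,0,0]
    - [0,-0.0022,-0.034,0,0,0,0]
    - [0,-0.0022,-0.034,0,0,0,0]
    - [0,-0.0022,-0.034,0,0,0,0]
    - [0,-0.0022,-0.034,0,0,0,0]
    - [0,-0.0022,-0.034,0,0,0,0]
    - [0,0,0,0.019,0,0,0]
    - [0,0,0,0.019,0,0,0]
    - [0,0,0,0,0,0,0]
    - [0,0,0,0,0,0,0]
    - [0,0,0,0,0,0,0]

```text
time_s: 13.03
tcp_pos: [0.4959, 0.1401, 0.1644]
eef_rot: [180.0, 0.0, 3.1]
contact_force: [0.7, -0.5, -0.0]
gripper_width: 0.0006
gripper_force: 0.0
```

Run:
```python
from h import *
c=snap('wrist','w6.png');s=get_state()
print(s['tcp_pos'],s['eef_rot'],s['gripper_width'],s['contact_force'])
K=c['camera_matrix']
P=cloud(c);mx=c['frame'].max(2)
m=(mx<70)&(P[...,2]>.14)&(P[...,2]<.18)&(P[...,1]>.17)&(P[...,0]>.47)&(P[...,0]<.52)
if m.sum(): print(m.sum(),P[m].min(0),P[m].max(0))
```

```text
[0.49624068 0.14025493 0.16486111] [ 1.79995792e+02 -3.08489640e-02  3.11227831e+00] 0.0004238374005804111 [ 0.868608   -0.19560653  1.21609298]
327 [0.49773259 0.19720921 0.14291793] [0.5097908  0.20793428 0.17395228]
```

View pics/w6.png

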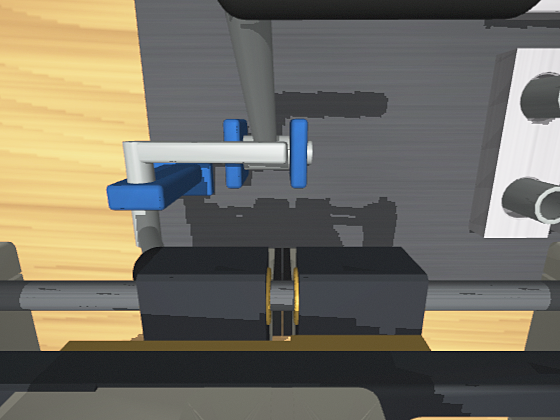

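The knob is at (150,262) just left of the shut fingers, bar closed across the stem (125–290,152). Push left.

Request:
apply_moves:
  targets:
    - [0,0.0003,-0.008,0,0,0,0]
    - [0,0,-0.008,0,0,0,0]
    - [0,0,-0.008,0,0,0,0]
    - [0,0,-0.007,0,0,0,0]
    - [0,0,-0.007,0,0,0,0]
    - [0,0,-0.007,0,0,0,0]
    - [0,0,-0.007,0,0,0,0]
    - [0,0,-0.007,0,0,0,0]
    - [0,0,-0.007,0,0,0,0]
    - [0,0,-0.007,0,0,0,0]
    - [0,0,-0.007,0,0,0,0]
    - [0,0,-0.007,0,0,0,0]
    - [0,0,-0.006,0,0,0,0]
    - [0,0,0,0,0,0,0]
    - [0,0,0,0,0,0,0]

```text
time_s: 14.33
tcp_pos: [0.491, 0.2341, 0.164]
eef_rot: [-180.0, -0.0, 3.2]
contact_force: [0.2, -0.7, -0.4]
gripper_width: 0.0004
gripper_force: 0.0
```

```bash
cat > cb.py <<'E'
from h import *
# catch bar angle: light steel bar points near x 0.548 in scene and top
s=get_state();print(s['tcp_pos'],s['eef_rot'],s['contact_force'])
for n in ('scene','top'):
    c=snap(n,n+'_c.png');P=cloud(c);f=c['frame'].astype(int)
    m=(P[...,2]>.09)&(P[...,2]<.22)&(P[...,0]>.525)&(P[...,0]<.572)&(P[...,1]>.13)&(P[...,1]<.3)&(f.max(2)-f.min(2)<40)
    q=P[m];print(n,len(q), q.min(0).round(3),q.max(0).round(3)); i=q[:,2].argmax();print(q[i])
E
python3 cb.py
```

```text
[0.4910108  0.23414049 0.16401829] [-1.79963803e+02 -8.04618604e-03  3.16787035e+00] [ 0.23563045 -0.67500871 -0.44847187]
scene 185 [0.525 0.147 0.091] [0.57  0.269 0.22 ]
[0.52894777 0.2212959  0.2199544 ]
top 95 [0.539 0.148 0.091] [0.572 0.221 0.195]
[0.54244622 0.19151604 0.19483453]
```

Request:
apply_moves:
  targets:
    - [0,0,-0.003,0,0,0,0]
    - [0,0,-0.003,0,0,0,0]
    - [0,0,-0.002,0,0,0,0]
    - [0,0,0,0,0,0,0]
    - [0,0,0,0,0,0,0]

```text
time_s: 14.85
tcp_pos: [0.4904, 0.2382, 0.1641]
eef_rot: [179.7, 0.1, 3.1]
contact_force: [4.4, -13.7, 2.4]
gripper_width: 0.0006
gripper_force: 6.0
```

Firm stop reached (14 N). Back off, rise, and turn 90° for the handle.

Request:
apply_moves:
  targets:
    - [0,0,0.012,0,0,0,0]
    - [0,0,0.015,0,0,0,0]
    - [0,0,0,-0.035,0,0,0]
    - [0,0,0,-0.035,0,0,0]
    - [0,0,0,-0.03,0,0,0]
    - [1,0,0,0,0,0,0.077]
    - [1,0,0,0,0,0,0.077]
    - [1,0,0,0,0,0,0.077]
    - [1,0,0,0,0,0,0.077]
    - [1,0,0,0,0,0,0.077]
    - [1,0,0,0,0,0,0.077]
    - [1,0,0,0,0,0,0.077]
    - [1,0,0,0,0,0,0.077]
    - [1,0,0,0,0,0,0.077]
    - [1,0,0,0,0,0,0.077]
    - [1,0,0,0,0,0,0.077]
    - [1,0,0,0,0,0,0.077]
    - [1,0,0,0,0,0,0.077]
    - [1,0,0,0,0,0,0]

```text
time_s: 16.43
tcp_pos: [0.492, 0.214, 0.2643]
eef_rot: [-180.0, 0.1, -87.3]
contact_force: [0.5, 0.5, -0.6]
gripper_width: 0.0857
gripper_force: 0.0
```

```bash
python3 cb.py
python3 - <<'E'
from h import *
for n in('scene','top'):
    c=snap(n);P=cloud(c);mx=c['frame'].max(2)
    m=(mx<60)&(P[...,2]>.165)&(P[...,2]<.21)&(P[...,0]>.57)&(P[...,0]<.68)&(P[...,1]>0.03)&(P[...,1]<.2)
    m|=(mx<70)&(P[...,2]>.135)&(P[...,2]<.18)&(P[...,1]>.23)&(P[...,1]<.3)&(P[...,0]>.45)&(P[...,0]<.52)
    k,l,st,ce=cv2.connectedComponentsWithStats(m.astype(np.uint8))
    for i in range(1,k):
        if st[i,4]>10:q=P[l==i];print(n,st[i,4],ce[i].round(1),q.min(0).round(3),q.max(0).round(3),np.median(q,0).round(4))
E
```

```text
[0.49197826 0.21396159 0.26428377] [-1.79983482e+02  6.19129406e-02 -8.72947146e+01] [ 0.51691557  0.54573091 -0.59832931]
scene 158 [0.525 0.152 0.09 ] [0.568 0.243 0.191]
[0.54594421 0.20137097 0.19067879]
top 44 [0.543 0.148 0.09 ] [0.571 0.192 0.195]
[0.5478417  0.19168651 0.1946611 ]
scene 40 [323.8 157.9] [0.49  0.254 0.149] [0.505 0.271 0.168] [0.4987 0.2605 0.1617]
scene 83 [292.5 208.1] [0.61  0.064 0.18 ] [0.625 0.148 0.195] [0.6214 0.0872 0.1867]
top 275 [260.2 201.8] [0.598 0.064 0.178] [0.622 0.167 0.203] [0.6097 0.113  0.1927]
```

View pics/scene_c.png

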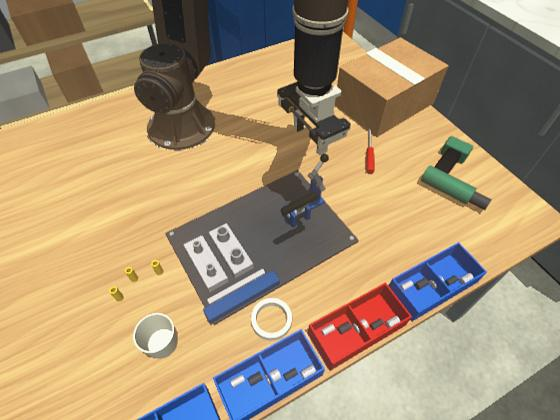

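The catch bar stands up (knob at (324,158)), the handle is still at rest (292,208), and both bushes stand in their rows. Go and grasp the handle.

Request:
apply_moves:
  targets:
    - [1,0.0213,-0.0229,0,0,0,0]
    - [1,0.0213,-0.0229,0,0,0,0]
    - [1,0.0213,-0.0229,0,0,0,0]
    - [1,0.0213,-0.0229,0,0,0,0]
    - [1,0.0213,-0.0229,0,0,0,0]
    - [1,0,0,0,0,0,0]
    - [1,0,0,0.026,0,0,0]
    - [1,0,0,0.026,0,0,0]
    - [1,0,0,0.026,0,0,0]
    - [1,0,0,0,0,0,0]
    - [0,0,0,0,0,0,0]
    - [0,0,0,0,0,0,0]
    - [0,0,0,0,0,0,0]
    - [0,0,0,0,0,0,0]
    - [0,0,0,0,0,0,0]
    - [0,0,0,0,0,0,0]
    - [0,0,0,0,0,0,0]
    - [0,0,0,0,0,0,0]
  newtons: 20

```text
time_s: 18.13
tcp_pos: [0.612, 0.1141, 0.1864]
eef_rot: [-180.0, 0.0, -86.9]
contact_force: [-0.3, -0.3, 0.3]
gripper_width: 0.0397
gripper_force: 0.0
```

Request:
apply_moves:
  targets:
    - [0,0,0,0,0,0,0]
    - [0,0,0,0,0,0,0]
    - [0,0,0,0,0,0,0]
    - [0,0,0.0103,-0.0045,0,0,0]
    - [0,0,0.0106,-0.0037,0,0,0]
    - [0,0,0.0108,-0.0029,0,0,0]
    - [0,0,0.0111,-0.0021,0,0,0]
    - [0,0,0.0112,-0.0013,0,0,0]
    - [0,0,0.0112,-0.0004,0,0,0]
    - [0,0,0,0,0,0,0]
  newtons: 20

```text
time_s: 18.97
tcp_pos: [0.5493, 0.1109, 0.2045]
eef_rot: [-179.5, 0.1, -86.9]
contact_force: [7.9, -3.8, 6.2]
gripper_width: 0.0198
gripper_force: 20.0
```

Request:
apply_moves:
  targets:
    - [0,0,0.0112,0.0004,0,0,0]
    - [0,0,0.0112,0.0013,0,0,0]
    - [0,0,0.0111,0.0021,0,0,0]
    - [0,0,0.0108,0.0029,0,0,0]
    - [0,0,0.0106,0.0037,0,0,0]
    - [0,0,0.0103,0.0045,0,0,0]
    - [0,0,0.002,0,0,0,0]
    - [0,0,0,0,0,0,0]
    - [0,0,0,0,0,0,0]
    - [0,0,0,0,0,0,0]

```text
time_s: 19.8
tcp_pos: [0.4832, 0.1084, 0.1886]
eef_rot: [-179.5, 0.1, -86.9]
contact_force: [7.4, 0.3, 5.3]
gripper_width: 0.0194
gripper_force: 20.0
```

Request:
apply_moves:
  targets:
    - [0,0,0.003,0.001,0,0,0]
    - [0,0,0.003,0.001,0,0,0]
    - [0,0,0,0,0,0,0]
    - [0,0,0,0,0,0,0]
    - [0,0,0,0,0,0,0]
    - [0,0,0,0,0,0,0]

```text
time_s: 20.3
tcp_pos: [0.4813, 0.1084, 0.1879]
eef_rot: [-179.1, 0.1, -86.8]
contact_force: [25.1, -5.5, -0.9]
gripper_width: 0.0195
gripper_force: 20.0
```

```bash
python3 cb.py
python3 - <<'E'
from h import *
c=snap('top');P=cloud(c)
for x,y in ((.518,-.0622),(.522,-.137)):
    m=(P[...,2]>.06)&(P[...,2]<.08)&(abs(P[...,0]-x)<.025)&(abs(P[...,1]-y)<.025)
    if m.sum():print(m.sum(),np.median(P[m],0))
E
```

```text
[0.48131482 0.10843755 0.18793322] [-1.79116435e+02  1.36822595e-01 -8.68229182e+01] [25.06285287 -5.46448432 -0.89455716]
scene 172 [0.525 0.146 0.09 ] [0.555 0.243 0.192]
[0.55120848 0.20097318 0.19225817]
top 92 [0.527 0.192 0.107] [0.552 0.235 0.195]
[0.54771247 0.19702617 0.19484447]
44 [ 0.51792869 -0.06395176  0.06731678]
30 [ 0.5203504  -0.13603244  0.06720387]
```

View pics/scene_c.png

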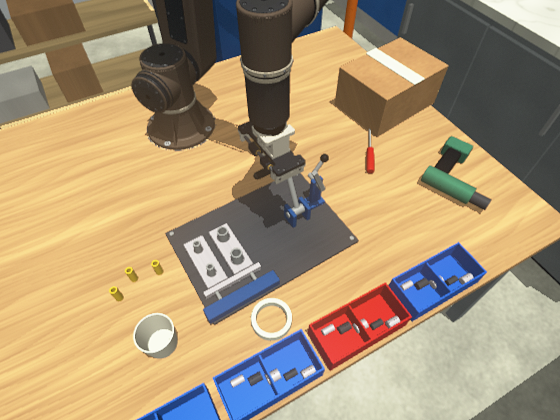

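The lever is at its stop: 25 N of pull, and the clamp bar near (230,280) has moved up to the rows. The catch is up (knob at (324,158)), both bushes are standing, and the bystanders are untouched. Handing in.

```bash
python3 -c "
from plant import close_job
print(close_job())"
```

```text
the job is handed in; nothing more can be done
None
```

I handed the job in at about 20 s of the 72 s allowed: both bushes are home in their own rows, the catch is flipped over, and the lever is held at its stop with about 25 N of pull; the hand-in returned no verdict.

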